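# Move the alignment target from one quick-release dovetail to the other

### The job

The upright alignment target is locked in one of two dovetail quick-release docks. Press that dock's sprung catch button so that the target pops loose, slide it out, and slide it into the other dock until the catch there clicks up behind it and it stays locked in. Work gently - never jam or force the target against the docks - and leave the other things where they stand.

Things in the scene. Friction and masses are not known exactly. Their poses are not given: they have to be found in the camera images.
- target: Steel target, about 0.2 kg (varies by a third). Foot: dovetail plate 48 long (x) x 43 wide at the bottom (32 at the top) x 10 thick, sides leaning inward at 60 deg. On its middle an upright block 14 thick (x) x 30 wide (y), from 10 to 59 mm above the underside. Origin: centre of the underside of the foot; x along the dovetail, z up. Symmetric: either end may lead.
- grip (a point): A place to grip the target: middle of its upright block, 44 mm above its underside. Best gripped across the 14 mm (fingers closing along the target's x), from above.
- dock_a: Fixed dock that holds the target at the start. Origin: underside, below the centre of a locked target's foot; +x is the way of sliding in. Black base slab 188 x 68 x 8 mm (x=-112 to +76); the foot slides on its top, z=8. Undercut rails (tops at z=21) from x=-46 to 24; guide walls before them; stop block at x=26 to 62, top z=18, its plunger pushing a locked target outward with about 5 N.
- button_a (a point): Middle of the top of dock_a's steel release button (16 x 24 mm, 24 mm above the table, 52 mm from dock_a's origin along +x). It sinks 6 mm, 2.5 N to start, about 4.5 N fully down, and springs back. Held fully down it frees the target, and the plunger pushes that out 12 mm or more (dock_a's -x) within a second.
- dock_b: The other fixed dock, empty at the start, same make and same frame as dock_a (either may be the left one). Catch: a steel tooth 16 wide, 5 high, ramp toward the entrance, about x=-36 to -24, that springs up out of the floor behind the foot and moves as one with the button. Pushing or pulling with over about 25 N counts as forcing (limit: 50 N, all contact forces between target and dock added up).
- landing_b (a point): Point on dock_b's floor (8 mm above the table) at its x=-88 mm: a target set down here, in line with the dock, lies on the open floor with its nose just before the guide walls. These narrow the way from 58 mm at x=-62 to 44 mm at x=-46 mm.
- mouth_b (a point): Point on dock_b's floor at its x=-46 mm, where the undercut rails begin (1 mm play a side). Free sliding takes up to 3 N, the tooth's ramp and the plunger (last 14 mm before the stop) about 4 to 10 N. The tooth springs up once the foot has passed it; 2.5 mm further is a solid stop, where the force rises steeply.
- nominal_b (a point): Point on dock_b's floor at its x=0. The stop, plunger, tooth and button of dock_b are one unit clamped up to 10 mm nearer or deeper than in dock_a (not measured, does not move in use): the locked target's origin lies anywhere from -10 to +10 mm of this point along x. If let go before the tooth is up, the plunger pushes the target out again.
- catch_a (a joint): How far dock_a's catch (tooth and button) is pressed down, m: 0 up, 0.006 fully down; the target can pass from 0.005.
- catch_b (a joint): The same for dock_b's catch: 0 up; about 0.005 while the foot lies over the tooth; returns to 0 with a click when the target is locked (and is 0 while the target has not reached it).
- case: Bystander: upright screw case, white with a black top, 44 mm dia, 60 tall; origin under its centre. It stands in front of the table's fixed instruments, which are up to 0.27 m high and fill the table from y=0.14 m to the right, at x beyond 0.41 m: pass well in front of them or above.
- eyepiece: Bystander: black spare eyepiece standing on its cup, 42 mm dia, 60 tall; origin under its centre.
- tube: Bystander: black lens tube, 30 mm dia, 28 tall; origin under its centre.

How it is judged:
By the outcome, as a careful person would: the job done as asked, in the order asked, and still so for the second after the job is handed in, with the robot touching nothing.
It also fails if it takes over 72 s, if anything falls off the work surface, if the arm or the gripper's body presses on something with over 40 N, if the wrist force passes 120 N, or if a joint passes its speed limit or range.

### The arm

A 6-joint arm with a two-finger parallel gripper is mounted at the origin on a cart in front of the work surface, level with it; the furniture and walls round the work are solid. World frame = base frame: x ahead of the robot, y to its left, z up, the work surface at z = 0. Lengths are in m, angles in rad, forces in N, time in s.
With the tool pointing down it reaches from about 0.275 to 0.75 m from the base axis. Payload 10.2 kg.
Tool frame: the origin (TCP) lies midway between the tips of the shut fingers; the grasp point (between the pads) lies 19 mm behind it; z points along the fingers, y is the line along which they close (so a half turn about z gives the same grasp; the last joint's range is limited). The gripper opens to 85 mm and grips with 20 to 120 N. Pads are 22 mm wide; open, the fingers measure 114 mm over their backs; the gripper's body (76 mm by 85 mm) begins 54 mm behind the grasp point. The pads swing forward as they close: fully open they stand 13 mm farther back than shut.
Start: joints at [-1.512, 0.313, 1.498, -0, 1.331, -0.223], TCP at [0.146, -0.504, 0.231] pointing down, gripper open.
Joint ranges: [-2.94, 2.94], [-0.97, 2.17], [0.19, 2.56], [-1.23, 4.37], [0.02, 3.11], [-2.88, 2.88]. Speed limits (rad/s): [2.39, 2.39, 3.01, 3.14, 3.14, 3.14].

### API

Orientations are given as a 3x3 rotation matrix whose columns are the frame's x, y, z axes.
In Python, from workcell import observe, capture, camera_info, close_job gives the robot as it stands.
- The arm moves only by the tool play_rows, never from a script. Its argument "deltas" is a list of rows, each a list of 3 entries, a list of its own where there are three numbers: the shift along the world's x, y, z in mm, then the turn, a rotation vector about the world's x, y, z in degrees, then the opening, from 0 (shut) to 1 (fully open). In form: [[[x, y, z], [wx, wy, wz], gripper], ...]. A call has 1 to 5 rows; each row is the pose to reach, as a shift and turn from the pose commanded when the call began; what a row does not reach only later rows make up. A row lasts 1/10 s, in which the tool goes at most 50 mm and 8.59 degrees, less where a joint would pass 70% of its speed; a pose out of reach is approached as far as the arm can. A call with a gripper value outside its range is refused whole. The fingers move at their own pace and stop on an object; "squeeze" is the grip in N (left out, the last holds). Time passes only in rows, so rows that repeat a pose let the fingers close. It gives the time, the measured TCP pose, the force, the opening and the grip force at its end, in the units of the state.
- observe(): the state, without advancing time (a new reading comes with each control period).
- capture(name): name is "scene" or "side" or "wrist"; returns (picture, depth): 420x560x3 uint8, red, green, blue; 420x560 float32, m along the optical axis (not along the pixel's ray), 0 where there is no reading.
- camera_info(name): a dict with "camera_matrix" (3x3 intrinsics, pixels), "T" (4x4, takes a point from camera to world coordinates); the wrist camera has in their place "T_tool_cam" (4x4, takes a point from camera to tool coordinates, whose origin is the TCP and whose axes are the flange's). Camera axes: x right, y down, z forward; pixel columns grow to the right and rows downward; lengths in m; the calibration is good to about 2 mm. A picture is of the moment at which its call begins: read the wrist's pose just before it. camera_info takes no time and is no camera call.
- close_job(): hands the job in; it is judged then, once.
The state is a dict: "time_s": time; "joint_positions": joint angles; "joint_velocities": joint speeds; "tau": joint torques, N m; "eef_pos": TCP position; "tcp_rot": TCP orientation; "force": force on the tool from outside, world axes, zero at the start; "torque": the same for the moment, N m; "grip_width": opening from 0.0 (shut) to 1.0 (fully open); "gripper_force": force on a finger pad.
Only numpy, scipy, OpenCV 4.12 (cv2) and the standard library are available. Lean on these libraries where they do the work, as an engineer would, in place of code of your own. Each camera call takes 0.05 s, during which the arm holds its last target. There are 200 camera calls.

## Working session

There is one attempt and no reset: what is moved stays moved. The work goes in short steps, Python scripts to look and compute and a tool call to move; the robot and the scene stay as the last step left them, time stands still between calls to the robot, and variables do not carry over. Pictures are saved under pics/ and viewed, at most 10 in all, crops included, and the job is handed in when it is done.

Besides the shell and the picture viewer there is one more tool, called after "Call:" by a JSON object that holds its "name" and its "arguments", one argument or row to a line. play_rows: Moves the arm, as the interface text tells. Its arguments: {"type":"object","properties":{"deltas":{"type":"array"},"squeeze":{"type":"number"}},"required":["deltas"]}

```bash
mkdir -p pics; ls
cat > h.py <<'E'
import numpy as np,cv2
from workcell import *
def info(n):
    c=camera_info(n);K=np.array(c["camera_matrix"])
    if n=="wrist":
        s=observe();T=np.eye(4);T[:3,:3]=s["tcp_rot"];T[:3,3]=s["eef_pos"];return K,T@np.array(c["T_tool_cam"])
    return K,np.array(c["T"])
def ray(K,T,u,v,z):
    d=T[:3,:3]@np.linalg.solve(K,[u,v,1.]);o=T[:3,3];return o+d*(z-o[2])/d[2]
def cloud(K,T,D):
    v,u=np.mgrid[:D.shape[0],:D.shape[1]]
    P=np.stack([(u-K[0,2])/K[0,0]*D,(v-K[1,2])/K[1,1]*D,D],-1)@T[:3,:3].T+T[:3,3]
    P[D==0]=np.nan;return P
E
python3 - <<'E'
from h import *
s=observe();print(s["time_s"],np.round(s["tcp_rot"],3))
for n in("scene","side"):
    K,T=info(n);p,d=capture(n);cv2.imwrite(f"pics/{n}1.png",p[...,::-1]);np.savez(f"{n}1.npz",p=p,d=d,K=K,T=T);print(n,np.round(T,3).tolist(),(d>0).mean())
print(camera_info("wrist"))
E
```

```text
pics
0.0 [[ 0.961  0.278 -0.   ]
 [ 0.278 -0.961  0.001]
 [ 0.    -0.001 -1.   ]]
scene [[-0.557, -0.351, 0.752, -0.235], [-0.83, 0.239, -0.503, 0.67], [-0.003, -0.905, -0.425, 0.492], [0.0, 0.0, 0.0, 1.0]] 0.9960969387755102
side [[-0.989, -0.078, 0.126, 0.459], [-0.146, 0.374, -0.916, 0.922], [0.024, -0.924, -0.382, 0.399], [0.0, 0.0, 0.0, 1.0]] 0.9959906462585034
{'camera_matrix': array([[314.88410328,   0.        , 281.64955455],
       [  0.        , 314.88410328, 211.03879245],
       [  0.        ,   0.        ,   1.        ]]), 'T_tool_cam': array([[-2.41083192e-05, -9.52551690e-01, -3.04376867e-01,
         7.91190502e-02],
       [ 9.99999296e-01, -3.84034015e-04,  1.12263442e-03,
        -4.99330604e-04],
       [-1.18625839e-03, -3.04376625e-01,  9.52551029e-01,
        -1.42059335e-01],
       [ 0.00000000e+00,  0.00000000e+00,  0.00000000e+00,
         1.00000000e+00]])}
```

View pics/scene1.png

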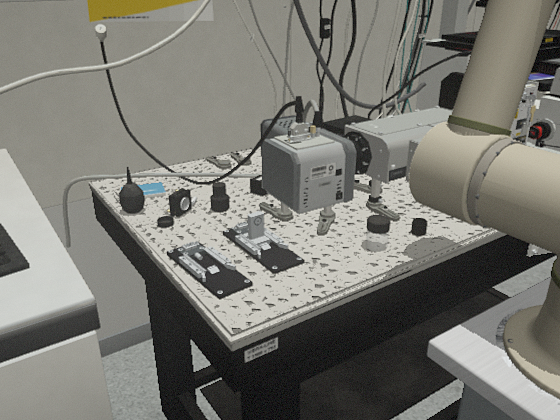

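View pics/side1.png

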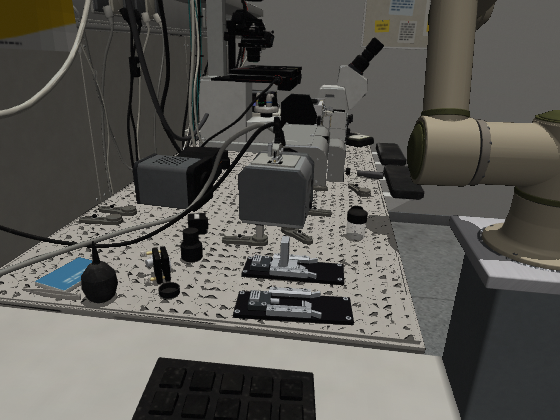

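The scene shows dock A with the upright target near (257,225) and empty dock B left of it near (210,270). The case is at (375,230), and the docks' button ends point away from the robot.

Run:
```python
from h import *
for n,boxes in(("scene",{"A":(215,215,310,280),"B":(160,235,258,300)}),("side",{"A":(235,250,350,287),"B":(228,286,358,326)})):
    f=np.load(n+"1.npz");p,d,K,T=[f[k] for k in "pdKT"];P=cloud(K,T,d)
    g=p.max(-1)
    for k,(a,b,c,e) in boxes.items():
        m=np.zeros(g.shape,np.uint8);m[b:e,a:c]=(g[b:e,a:c]<45)
        nc,lab,st,_=cv2.connectedComponentsWithStats(cv2.morphologyEx(m,cv2.MORPH_CLOSE,np.ones((3,3))))
        i=1+np.argmax(st[1:,4]);v,u=np.nonzero(lab==i)
        Q=np.array([ray(K,T,x,y,.008)[:2] for x,y in zip(u,v)])
        print(n,k,len(u),cv2.minAreaRect((Q*1000).astype(np.float32)),"medz",np.nanmedian(P[v,u,2]))
    # things higher than 35mm in dock region
    X=P.reshape(-1,3);r=X[(X[:,2]>.045)&(X[:,2]<.075)&(X[:,0]>.25)&(X[:,0]<.7)&(X[:,1]>-.1)&(X[:,1]<.45)]
    H,xe,ye=np.histogram2d(r[:,0],r[:,1],bins=[np.arange(.25,.71,.02),np.arange(-.1,.46,.02)])
    for i,j in zip(*np.nonzero(H>12)): print((round(xe[i]*1000),round(ye[j]*1000),int(H[i,j])),end=" ")
    print()
```

```text
scene A 4 ((598.6919555664062, 255.12973022460938), (1.8964784145355225, 9.138683319091797), 74.63134765625) medz 0.0031854449120766737
scene B 395 ((480.987060546875, 429.9432373046875), (104.22230529785156, 34.9578742980957), 0.8629359006881714) medz -0.04594046063289586
(370, 0, 24) (370, 20, 95) (370, 40, 45) (390, 0, 29) (390, 20, 46) (390, 40, 60) (410, 20, 16) (490, 0, 79) (490, 20, 58) (490, 40, 80) (490, 60, 77) (490, 80, 77) (490, 100, 78) (490, 120, 71) (510, -100, 40) (510, 120, 21) (510, 140, 30) (510, 200, 62) (510, 220, 49) (530, -100, 41) (530, 140, 26) (530, 200, 42) (530, 220, 47) (550, 140, 22) (570, 120, 16) (590, 120, 23) (610, 120, 25) 
side A 1252 ((518.8432006835938, 225.4837188720703), (189.9606475830078, 100.4847412109375), 2.651047706604004) medz 0.006354550637779566
side B 2037 ((502.9542541503906, 345.72576904296875), (191.54547119140625, 84.85753631591797), 6.838525772094727) medz 0.006693098833817079
(370, 20, 27) (370, 40, 28) (390, 20, 27) (390, 40, 75) (410, 20, 18) (410, 40, 22) (510, 120, 32) (510, 140, 46) (530, 120, 32) (530, 140, 48) (530, 200, 28) (530, 220, 94) (550, 120, 31) (550, 140, 48) (570, 120, 33) (570, 140, 43) (590, 120, 33) (590, 140, 45) (610, 120, 39) (610, 140, 38) (630, 120, 29)
```

Call:
{"name": "play_rows", "arguments": {
  "deltas": [
    [[17,40,12],[0,0,4],1],
    [[35,81,24],[0,0,8],1],
    [[52,121,36],[0,0,12],1],
    [[70,162,48],[0,0,16],1],
    [[87,202,60],[0,0,20],1]
  ]
}}

```text
time_s: 0.6
eef_pos: [0.2333, -0.3004, 0.2915]
tcp_rot: [[0.806, 0.592, 0.0], [0.592, -0.806, 0.0], [0.0, -0.0, -1.0]]
force: [1.6, -0.1, -0.4]
grip_width: 0.999
gripper_force: 0.0
```

Call:
{"name": "play_rows", "arguments": {
  "deltas": [
    [[17,40,14],[0,0,4],1],
    [[35,81,28],[0,0,9],1],
    [[52,121,42],[0,0,14],1],
    [[70,162,56],[0,0,19],1],
    [[87,202,70],[0,0,24],1]
  ]
}}

```text
time_s: 1.1
eef_pos: [0.3201, -0.0984, 0.3618]
tcp_rot: [[0.495, 0.869, 0.0], [0.869, -0.495, -0.0], [0.0, 0.0, -1.0]]
force: [0.8, -0.4, 0.4]
grip_width: 1.002
gripper_force: 0.0
```

Call:
{"name": "play_rows", "arguments": {
  "deltas": [
    [[15,46,0],[0,0,5],1],
    [[30,92,0],[0,0,10],1],
    [[45,138,0],[0,0,15],1],
    [[60,184,0],[0,0,20],1],
    [[75,230,0],[0,0,25],1]
  ]
}}

```text
time_s: 1.6
eef_pos: [0.395, 0.132, 0.3612]
tcp_rot: [[0.081, 0.997, 0.0], [0.997, -0.081, -0.0], [-0.0, 0.0, -1.0]]
force: [0.8, -1.6, 0.6]
grip_width: 1.004
gripper_force: 0.0
```

Call:
{"name": "play_rows", "arguments": {
  "deltas": [
    [[20,40,0],[0,0,1],1],
    [[45,75,-10],[0,0,3],1],
    [[75,110,-30],[0,0,5],1],
    [[100,140,-50],[0,0,5],1],
    [[105,142,-60],[0,0,5],1]
  ]
}}

```text
time_s: 2.1
eef_pos: [0.5007, 0.2741, 0.2974]
tcp_rot: [[-0.005, 1.0, -0.005], [1.0, 0.005, -0.001], [-0.001, -0.005, -1.0]]
force: [-0.1, -0.3, -0.9]
grip_width: 1.001
gripper_force: 0.0
```

Run:
```python
from h import *
s=observe();print(s["time_s"],s["eef_pos"],np.round(s["tcp_rot"],3).tolist(),s["joint_positions"],s["joint_velocities"])
K,T=info("wrist");p,d=capture("wrist");cv2.imwrite("pics/w1.png",p[...,::-1]);np.savez("w1.npz",p=p,d=d,K=K,T=T)
```

```text
2.1 [0.50066639 0.2740934  0.29738965] [[-0.005, 1.0, -0.005], [1.0, 0.005, -0.001], [-0.001, -0.005, -1.0]] [2.95487197e-01 3.84268221e-01 1.22814949e+00 4.59574876e-04
 1.53419981e+00 2.90487135e-01] [-0.0345069   0.07341744  0.08501477 -0.01504091 -0.17001729 -0.02382884]
```

View pics/w1.png

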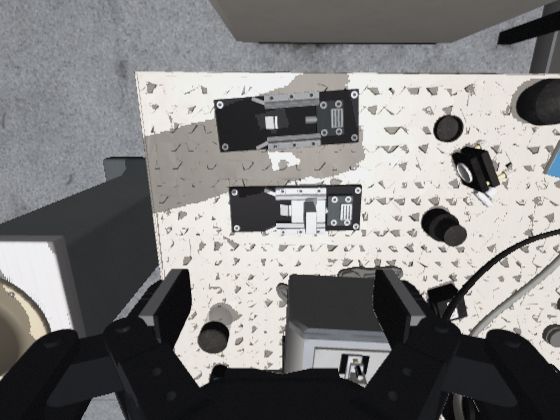

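Wrist view, with +x to the right and +y up: dock A's slab spans (230,185)–(362,233), with the target block at (311,215) and the button at (347,211). Dock B's slab spans (216,95)–(358,150), slightly yawed, with the tooth at (271,122) and the button at (338,118).

```bash
cat > m.py <<'E'
from h import *
def slab(p,K,T,box,name):
    a,b,c,e=box;g=p.max(-1);m=np.zeros(g.shape,np.uint8);m[b:e,a:c]=g[b:e,a:c]<60
    nc,lab,st,_=cv2.connectedComponentsWithStats(m)
    v,u=np.nonzero(np.isin(lab,[i for i in range(1,nc) if st[i,4]>40]))
    Q=np.array([ray(K,T,x,y,.008)[:2]*1000 for x,y in zip(u,v)],np.float32)
    (c0,(w,h),an)=cv2.minAreaRect(Q)
    if w<h: w,h,an=h,w,an-90
    t=np.radians(an);ax=np.array([np.cos(t),np.sin(t)]);o=np.array(c0)+18*ax
    print(name,"size",round(w,1),round(h,1),"yaw",round(an,2),"origin",np.round(o,1));return o,ax
E
python3 - <<'E'
from m import *
f=np.load("w1.npz");p,d,K,T=[f[k] for k in "pdKT"];P=cloud(K,T,d)*1000
for n,b in(("A",(222,178,368,240)),("B",(208,84,364,158))):
    o,ax=slab(p,K,T,b,n);ay=np.array([-ax[1],ax[0]])
    q=P[b[1]:b[3],b[0]:b[2]].reshape(-1,3);L=np.c_[(q[:,:2]-o)@ax,(q[:,:2]-o)@ay,q[:,2]]
    for nm,z0,z1,x0,x1 in(("block",60,75,-40,40),("button",22.5,28,34,70),("rails",19.5,22.5,-60,30),("tooth?",11,17,-45,-15)):
        s=L[(L[:,2]>z0)&(L[:,2]<z1)&(L[:,0]>x0)&(L[:,0]<x1)&(abs(L[:,1])<(12 if nm=="tooth?" else 34))]
        if len(s)>3: print(nm,len(s),np.percentile(s,[2,50,98],axis=0).round(1).tolist())
    s=L[(abs(L[:,0])<100)&(abs(L[:,1])<30)];print("floor z",np.nanpercentile(L[(L[:,0]<-70)&(L[:,0]>-105)&(abs(L[:,1])<20)][:,2],50))
E
```

```text
A size 186.2 67.5 yaw 0.39 origin [537.6 218.9]
block 285 [[-7.2, -16.4, 61.9], [-0.2, -0.9, 66.6], [6.8, 13.2, 68.2]]
button 179 [[44.1, -12.6, 22.6], [51.8, -0.9, 23.9], [59.1, 10.5, 25.4]]
rails 346 [[-45.0, -33.8, 19.5], [-12.4, 18.3, 20.1], [22.7, 30.9, 22.0]]
tooth? 77 [[-34.3, -10.1, 11.3], [-26.5, -2.5, 13.1], [-15.3, 9.3, 16.9]]
floor z 7.823108668276346
B size 184.8 67.5 yaw 4.37 origin [524.5 341. ]
button 214 [[37.0, -12.2, 22.6], [44.5, -0.9, 24.0], [52.1, 9.6, 25.6]]
rails 429 [[-44.0, -33.2, 19.5], [-10.5, 17.3, 20.1], [23.9, 31.5, 21.8]]
tooth? 69 [[-41.6, -8.9, 11.1], [-36.3, -1.8, 12.1], [-31.2, 5.9, 13.8]]
floor z 7.664571069276649
```

Call:
{"name": "play_rows", "arguments": {
  "deltas": [
    [[25,-15,-20],[0,0,0],0.0],
    [[50,-30,-45],[0,0,0],0.0],
    [[75,-45,-80],[0,0,0],0.0],
    [[90,-54,-120],[0,0,0],0.0],
    [[90,-54,-160],[0,0,0],0.0]
  ],
  "squeeze": 40
}}

```text
time_s: 2.65
eef_pos: [0.5913, 0.2153, 0.1406]
tcp_rot: [[0.0, 1.0, 0.002], [1.0, -0.0, -0.0], [-0.0, 0.002, -1.0]]
force: [-0.8, 1.3, -0.6]
grip_width: 0.145
gripper_force: 0.0
```

Call:
{"name": "play_rows", "arguments": {
  "deltas": [
    [[0,0,-30],[0,0,0],0.0],
    [[0,0,-60],[0,0,0],0.0],
    [[0,0,-80],[0,0,0],0.0],
    [[0,0,-88],[0,0,0],0.0],
    [[0,0,-88],[0,0,0],0.0]
  ]
}}

```text
time_s: 3.15
eef_pos: [0.5897, 0.2172, 0.0534]
tcp_rot: [[-0.002, 1.0, -0.001], [1.0, 0.002, -0.0], [-0.0, -0.001, -1.0]]
force: [0.5, -0.2, 0.6]
grip_width: -0.001
gripper_force: 0.0
```

Run:
```python
from h import *
s=observe();print(s["time_s"],s["eef_pos"],np.round(s["tcp_rot"],3).tolist(),s["force"])
K,T=info("wrist");p,d=capture("wrist");cv2.imwrite("pics/w2.png",p[...,::-1])
```

```text
3.15 [0.58973352 0.21718432 0.05342319] [[-0.002, 1.0, -0.001], [1.0, 0.002, -0.0], [-0.0, -0.001, -1.0]] [ 0.54227393 -0.22587393  0.59939144]
```

View pics/w2.png

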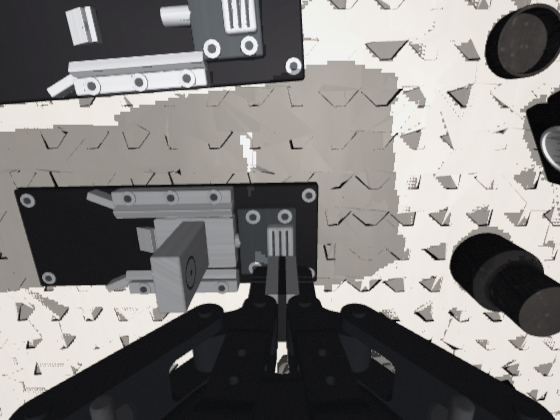

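The shut fingertips sit over button A at about (283,250), and the target is still locked. I'll press down gently.

Call:
{"name": "play_rows", "arguments": {
  "deltas": [
    [[1,0,-14],[0,0,0],0.0],
    [[1,0,-26],[0,0,0],0.0],
    [[1,0,-30],[0,0,0],0.0],
    [[1,0,-32],[0,0,0],0.0],
    [[1,0,-33],[0,0,0],0.0]
  ]
}}

```text
time_s: 3.7
eef_pos: [0.591, 0.2177, 0.0205]
tcp_rot: [[-0.003, 1.0, -0.0], [1.0, 0.003, -0.0], [-0.0, -0.0, -1.0]]
force: [-1.8, -1.1, 3.8]
grip_width: 0.003
gripper_force: 2.0
```

Call:
{"name": "play_rows", "arguments": {
  "deltas": [
    [[0,0,-1],[0,0,0],0.0],
    [[0,0,-2],[0,0,0],0.0],
    [[0,0,-2.5],[0,0,0],0.0],
    [[0,0,-2.5],[0,0,0],0.0]
  ]
}}

```text
time_s: 4.1
eef_pos: [0.5913, 0.2178, 0.0181]
tcp_rot: [[-0.003, 1.0, 0.001], [1.0, 0.003, 0.0], [0.0, 0.001, -1.0]]
force: [-0.9, -0.3, 4.8]
grip_width: 0.003
gripper_force: 2.3
```

Call:
{"name": "play_rows", "arguments": {
  "deltas": [
    [[0,0,-0.5],[0,0,0],0.0],
    [[0,0,-0.8],[0,0,0],0.0],
    [[0,0,-0.8],[0,0,0],0.0],
    [[0,0,-0.8],[0,0,0],0.0],
    [[0,0,-0.8],[0,0,0],0.0]
  ]
}}

```text
time_s: 4.6
eef_pos: [0.5913, 0.2178, 0.0181]
tcp_rot: [[-0.003, 1.0, 0.001], [1.0, 0.003, 0.0], [0.0, 0.001, -1.0]]
force: [-2.9, -0.3, 10.4]
grip_width: -0.001
gripper_force: 5.5
```

Call:
{"name": "play_rows", "arguments": {
  "deltas": [
    [[0,0,0],[0,0,0],0.0],
    [[0,0,0],[0,0,0],0.0],
    [[0,0,0],[0,0,0],0.0],
    [[0,0,0],[0,0,0],0.0],
    [[0,0,0],[0,0,0],0.0]
  ]
}}

```text
time_s: 5.1
eef_pos: [0.5913, 0.2178, 0.0181]
tcp_rot: [[-0.003, 1.0, 0.001], [1.0, 0.003, 0.0], [0.0, 0.001, -1.0]]
force: [-3.4, -0.7, 10.4]
grip_width: 0.001
gripper_force: 5.5
```

Call:
{"name": "play_rows", "arguments": {
  "deltas": [
    [[0,0,20],[0,0,0],0.0],
    [[0,0,60],[0,0,0],0.0],
    [[0,0,105],[0,0,0],0.3],
    [[-20,0,140],[0,0,0],0.6],
    [[-55,0,160],[0,0,0],0.6]
  ]
}}

```text
time_s: 5.6
eef_pos: [0.537, 0.2175, 0.1794]
tcp_rot: [[-0.002, 1.0, 0.004], [1.0, 0.002, 0.001], [0.001, 0.004, -1.0]]
force: [0.4, 0.5, -0.3]
grip_width: 0.507
gripper_force: 0.0
```

Run:
```python
from m import *
s=observe();print(s["time_s"],s["eef_pos"],np.round(s["tcp_rot"],3).tolist(),s["force"],s["grip_width"])
K,T=info("wrist");p,d=capture("wrist");cv2.imwrite("pics/w3.png",p[...,::-1]);np.savez("w3.npz",p=p,d=d,K=K,T=T)
P=cloud(K,T,d)*1000
for o,yaw,n in((np.array([537.5,218.0]),.4,"A"),):
    t=np.radians(yaw);ax=np.array([np.cos(t),np.sin(t)]);ay=np.array([-ax[1],ax[0]])
    q=P.reshape(-1,3);L=np.c_[(q[:,:2]-o)@ax,(q[:,:2]-o)@ay,q[:,2]]
    for nm,z0,z1,x0,x1 in(("block",60,75,-60,40),("button",16.5,28,34,70)):
        s=L[(L[:,2]>z0)&(L[:,2]<z1)&(L[:,0]>x0)&(L[:,0]<x1)&(abs(L[:,1])<20)]
        if len(s)>3: print(nm,len(s),np.percentile(s,[2,50,98],axis=0).round(1).tolist())
```

```text
5.6 [0.53698647 0.21752974 0.17936466] [[-0.002, 1.0, 0.004], [1.0, 0.002, 0.001], [0.001, 0.004, -1.0]] [ 0.35263253  0.52277864 -0.33679183] 0.5069592173854452
block 617 [[-31.8, -14.9, 61.3], [-24.7, 0.6, 68.3], [-18.1, 14.0, 69.7]]
button 1069 [[34.6, -19.1, 16.8], [47.7, 0.6, 18.5], [61.3, 19.5, 21.8]]
```

View pics/w3.png

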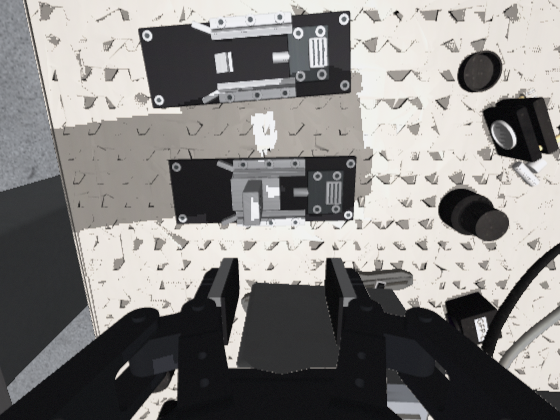

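The target has popped out about 25 mm: its block is at (255,195). Dock B's tooth is at (223,62). Next I'll refine the dock poses from this view.

Run:
```python
from m import *
f=np.load("w3.npz");p,d,K,T=[f[k] for k in "pdKT"];P=cloud(K,T,d)*1000
for n,b in(("A",(162,150,362,232)),("B",(132,4,360,112))):
    o,ax=slab(p,K,T,b,n);ay=np.array([-ax[1],ax[0]])
    q=P[b[1]:b[3],b[0]:b[2]].reshape(-1,3);L=np.c_[(q[:,:2]-o)@ax,(q[:,:2]-o)@ay,q[:,2]]
    for nm,z0,z1,x0,x1 in(("block",64,75,-60,40),("button",22.5,28,34,70),("rails",20,22.5,-40,20)):
        s=L[(L[:,2]>z0)&(L[:,2]<z1)&(L[:,0]>x0)&(L[:,0]<x1)&(abs(L[:,1])<34)]
        if len(s)>3:
            print(nm,len(s),np.percentile(s,[2,50,98],axis=0).round(1).tolist())
        if nm=="rails":
            for sg in(1,-1):
                r=s[s[:,1]*sg>10];k=np.polyfit(r[:,0],r[:,1],1);print(" rail",sg,np.degrees(k[0]).round(2),k[1].round(2))
```

```text
A size 186.5 68.5 yaw 0.44 origin [537.7 218.4]
block 585 [[-32.1, -15.4, 65.0], [-25.2, -0.4, 68.3], [-18.5, 13.4, 69.7]]
rails 400 [[-38.6, -32.5, 20.0], [-9.4, 7.8, 20.4], [17.4, 30.9, 21.7]]
 rail 1 2.84 21.38
 rail -1 -8.41 -22.98
B size 185.4 67.0 yaw 4.52 origin [525.5 340.1]
button 487 [[36.6, -11.5, 22.6], [43.8, 0.0, 23.7], [51.2, 10.7, 25.2]]
rails 417 [[-38.5, -32.8, 20.0], [-10.5, 19.9, 20.4], [18.4, 32.2, 21.6]]
 rail 1 -0.78 23.82
 rail -1 -1.13 -24.98
```

Call:
{"name": "play_rows", "arguments": {
  "deltas": [
    [[-12,1,-30],[0,0,0.3],0.5],
    [[-23,1,-70],[0,0,0.3],0.5],
    [[-23,1,-110],[0,0,0.3],0.5],
    [[-23,1,-135],[0,0,0.3],0.5],
    [[-23,1,-143],[0,0,0.3],0.5]
  ]
}}

```text
time_s: 6.15
eef_pos: [0.5114, 0.2184, 0.0312]
tcp_rot: [[-0.008, 1.0, -0.005], [1.0, 0.008, -0.001], [-0.001, -0.005, -1.0]]
force: [0.4, 0.1, 1.0]
grip_width: 0.497
gripper_force: 0.0
```

Call:
{"name": "play_rows", "arguments": {
  "deltas": [
    [[1,0,2],[0,0,0],0.5],
    [[1,0,2],[0,0,0],0.0],
    [[1,0,2],[0,0,0],0.0],
    [[1,0,2],[0,0,0],0.0],
    [[1,0,2],[0,0,0],0.0]
  ],
  "squeeze": 50
}}

```text
time_s: 6.65
eef_pos: [0.5146, 0.2188, 0.0369]
tcp_rot: [[-0.008, 1.0, 0.002], [1.0, 0.008, 0.0], [0.0, 0.002, -1.0]]
force: [0.7, -0.3, 2.0]
grip_width: 0.15
gripper_force: 50.8
```

Call:
{"name": "play_rows", "arguments": {
  "deltas": [
    [[-2,0,0],[0,0,0],0.0],
    [[-5,0,0],[0,0,0],0.0],
    [[-8,0,0],[0,0,0],0.0],
    [[-11,0,0],[0,0,0],0.0]
  ]
}}

```text
time_s: 7.05
eef_pos: [0.5031, 0.2188, 0.0364]
tcp_rot: [[-0.008, 1.0, 0.001], [1.0, 0.008, 0.0], [0.0, 0.001, -1.0]]
force: [1.5, -0.5, 5.8]
grip_width: 0.154
gripper_force: 51.2
```

Call:
{"name": "play_rows", "arguments": {
  "deltas": [
    [[-3,0,0.3],[0,0,0],0.0],
    [[-6,0,0.3],[0,0,0],0.0],
    [[-6,0,0.3],[0,0,0],0.0]
  ]
}}

```text
time_s: 7.35
eef_pos: [0.4964, 0.2188, 0.0364]
tcp_rot: [[-0.008, 1.0, -0.001], [1.0, 0.008, -0.0], [-0.0, -0.001, -1.0]]
force: [-1.0, -0.4, 6.2]
grip_width: 0.154
gripper_force: 51.5
```

Call:
{"name": "play_rows", "arguments": {
  "deltas": [
    [[-5,0,0],[0,0,0],0.0],
    [[-10,0,0],[0,0,0],0.0],
    [[-15,0,0],[0,0,0],0.0],
    [[-20,0,0],[0,0,0],0.0]
  ]
}}

```text
time_s: 7.75
eef_pos: [0.4764, 0.2187, 0.0364]
tcp_rot: [[-0.008, 1.0, -0.0], [1.0, 0.008, -0.0], [-0.0, -0.0, -1.0]]
force: [-0.2, -0.0, 5.4]
grip_width: 0.154
gripper_force: 51.4
```

Call:
{"name": "play_rows", "arguments": {
  "deltas": [
    [[-5,0,0.5],[0,0,0],0.0],
    [[-10,0,1],[0,0,0],0.0],
    [[-17,0,1],[0,0,0],0.0],
    [[-25,0,1],[0,0,0],0.0],
    [[-32,0,1],[0,0,0],0.0]
  ]
}}

```text
time_s: 8.25
eef_pos: [0.4439, 0.2187, 0.037]
tcp_rot: [[-0.008, 1.0, -0.001], [1.0, 0.008, -0.0], [-0.0, -0.001, -1.0]]
force: [0.4, -0.5, -1.8]
grip_width: 0.157
gripper_force: 50.3
```

Call:
{"name": "play_rows", "arguments": {
  "deltas": [
    [[-2,0,1],[0,0,0],0.0],
    [[-2,0,3],[0,0,0],0.0],
    [[-2,0,10],[0,0,0],0.0],
    [[-2,0,20],[0,0,0],0.0],
    [[-2,0,30],[0,0,0],0.0]
  ]
}}

```text
time_s: 8.75
eef_pos: [0.4433, 0.2187, 0.0684]
tcp_rot: [[-0.008, 1.0, 0.001], [1.0, 0.008, 0.0], [0.0, 0.001, -1.0]]
force: [0.1, 0.5, -1.1]
grip_width: 0.156
gripper_force: 50.3
```

Call:
{"name": "play_rows", "arguments": {
  "deltas": [
    [[-1,35,0],[0,0,1],0.0],
    [[-3,75,0],[0,0,2.5],0.0],
    [[-5,108,0],[0,0,4],0.0],
    [[-6,115,0],[0,0,4],0.0],
    [[-6,115,0],[0,0,4],0.0]
  ]
}}

```text
time_s: 9.25
eef_pos: [0.4368, 0.3344, 0.0678]
tcp_rot: [[-0.079, 0.997, 0.0], [0.997, 0.079, 0.0], [0.0, 0.0, -1.0]]
force: [-0.1, 0.1, -2.4]
grip_width: 0.157
gripper_force: 50.3
```

Run:
```python
from h import *
s=observe();print(s["time_s"],s["eef_pos"],np.round(s["tcp_rot"],3).tolist(),s["force"],s["grip_width"])
K,T=info("wrist");p,d=capture("wrist");cv2.imwrite("pics/w4.png",p[...,::-1]);np.savez("w4.npz",p=p,d=d,K=K,T=T)
```

```text
9.25 [0.43681273 0.33439927 0.06775399] [[-0.079, 0.997, 0.0], [0.997, 0.079, 0.0], [0.0, 0.0, -1.0]] [-0.06758498  0.11541635 -2.43539847] 0.15716125532402256
```

View pics/w4.png

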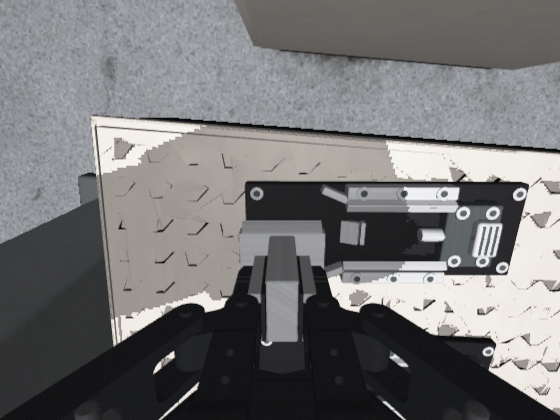

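Here the held target's foot has its +y edge at about v=221 (u 241–325). Dock B lies straight ahead, with the tooth at (352,233), the rails at v 205–262 and the button at (487,240). I'll measure the target relative to the dock.

Run:
```python
from m import *
f=np.load("w4.npz");p,d,K,T=[f[k] for k in "pdKT"];P=cloud(K,T,d)*1000;g=p.max(-1).astype(float)
tcp=np.array([436.8,334.4])
def edge(us,v0,v1,sign,z):
    out=[]
    for u in us:
        gr=sign*(g[v0+1:v1,u]-g[v0:v1-1,u]);i=np.argmax(gr)
        out.append(ray(K,T,u,v0+i+.5,z)[:2]*1000)
    out=np.array(out)
    k=np.polyfit(out[:,0],out[:,1],1);r=abs(np.polyval(k,out[:,0])-out[:,1]);k=np.polyfit(out[r<1.5,0],out[r<1.5,1],1)
    return np.degrees(np.arctan(k[0])),k,r[r<1.5].std(),(r<1.5).mean()
a,k,r,n=edge(range(247,320,2),205,235,1,.039);print("foot",a,r,n,"center y at tcp x:",np.polyval(k,436.8)-21.5/np.cos(np.radians(a)))
a,k,r,n=edge(range(260,510,5),165,200,-1,.008);print("slab+",a,r,n,"axis y at x=436.8:",np.polyval(k,436.8)-34/np.cos(np.radians(a)))
a,k,r,n=edge(range(360,440,4),200,225,-1,.021);print("rail+ inner",a,r,n,np.polyval(k,500))
a,k,r,n=edge(range(360,440,4),250,275,1,.021);print("rail- inner",a,r,n,np.polyval(k,500))
o=np.array([525.2,340.1]);t=np.radians(4.45);ax=np.array([np.cos(t),np.sin(t)]);ay=np.array([-ax[1],ax[0]])
q=P.reshape(-1,3);L=np.c_[(q[:,:2]-o)@ax,(q[:,:2]-o)@ay,q[:,2]]
for nm,z0,z1,x0,x1,yy in(("button",22.5,28,34,70,20),("tooth",10.5,15,-50,-20,15),("rail",20,22.5,-40,20,35)):
    s=L[(L[:,2]>z0)&(L[:,2]<z1)&(L[:,0]>x0)&(L[:,0]<x1)&(abs(L[:,1])<yy)];print(nm,len(s),np.percentile(s,[2,50,98],axis=0).round(1).tolist())
print("ref axis y at tcp x",(o-ax*88.4)[1])
for nm,z0,z1 in(("block",88,103),("footbot",36,42),("foottop",46,51)):
    s=q[(q[:,2]>z0)&(q[:,2]<z1)&(abs(q[:,0]-437)<30)&(abs(q[:,1]-334)<25)]
    if len(s): print(nm,len(s),np.percentile(s,[2,50,98],axis=0).round(1).tolist())
```

```text
foot 4.5147999895572966 3.1107878574680445e-14 1.0 center y at tcp x: 331.6481225164966
slab+ 4.49724091865078 0.13722320468938848 0.92 axis y at x=436.8: 334.71879092106406
rail+ inner 3.452447707196313 0.11810100718899674 1.0 357.0801995268556
rail- inner 4.508380269307493 0.22941213531874383 0.9 322.97674156938547
button 809 [[36.4, -11.0, 22.6], [43.7, 0.6, 23.7], [51.5, 11.6, 24.9]]
tooth 315 [[-42.6, -7.4, 10.6], [-37.1, 0.6, 11.9], [-31.7, 8.0, 13.3]]
rail 627 [[-39.0, -31.0, 20.0], [-10.8, 20.4, 20.4], [18.1, 32.8, 21.5]]
ref axis y at tcp x 333.2411243139578
block 3324 [[419.0, 319.5, 88.7], [437.7, 340.9, 97.6], [455.4, 347.8, 101.9]]
footbot 162 [[414.0, 349.9, 40.0], [435.8, 352.5, 41.4], [458.9, 354.4, 42.0]]
foottop 2072 [[414.3, 328.9, 46.4], [437.1, 343.0, 48.8], [460.7, 351.0, 50.1]]
```

Call:
{"name": "play_rows", "arguments": {
  "deltas": [
    [[0,1,-12],[0,0,0],0.0],
    [[0,1,-22],[0,0,0],0.0],
    [[0,1,-28],[0,0,0],0.0],
    [[0,1,-30],[0,0,0],0.0],
    [[0,1,-30],[0,0,0],0.0]
  ]
}}

```text
time_s: 9.8
eef_pos: [0.4371, 0.3345, 0.0371]
tcp_rot: [[-0.077, 0.997, -0.0], [0.997, 0.077, -0.0], [-0.0, -0.0, -1.0]]
force: [-0.1, -0.3, -1.4]
grip_width: 0.158
gripper_force: 50.3
```

Run:
```python
from h import *
s=observe();tcp=s["eef_pos"]*1000;print(s["time_s"],tcp,s["force"],s["grip_width"])
K,T=info("wrist");p,d=capture("wrist");np.savez("w5.npz",p=p,d=d,K=K,T=T);g=p.max(-1).astype(float)
cv2.imwrite("pics/w5.png",cv2.resize(p[130:330,200:560,::-1],None,fx=2.2,fy=2.2,interpolation=cv2.INTER_NEAREST))
```

```text
9.8 [437.06024354 334.48875971  37.07121491] [-0.08635202 -0.26501484 -1.35068955] 0.157526820071402
```

View pics/w5.png

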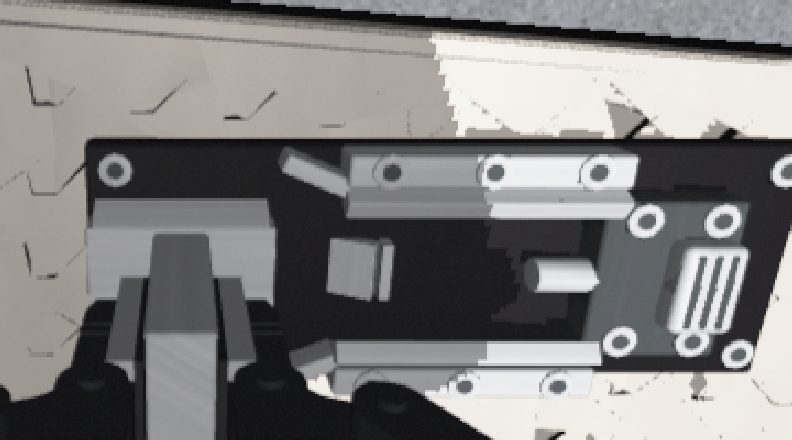

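The foot's +y edge is at v≈220 and the slab's +y edge at v≈194, both at floor height, so I can compare them directly.

Run:
```python
from h import *
f=np.load("w5.npz");p,K,T=f["p"],f["K"],f["T"];g=p.max(-1).astype(float)
def edge(us,v0,v1,sign,z):
    o=[]
    for u in us:
        gr=sign*np.diff(g[v0:v1,u]);i=np.argmax(gr);w=np.clip(gr[max(i-1,0):i+2],0,None);i=(w*np.arange(max(i-1,0),i+2)).sum()/w.sum()
        o.append(ray(K,T,u,v0+i+.5,z)[:2]*1000)
    o=np.array(o);k=np.polyfit(o[:,0],o[:,1],1);r=abs(np.polyval(k,o[:,0])-o[:,1]);m=r<1;k=np.polyfit(o[m,0],o[m,1],1);return np.degrees(np.arctan(k[0])).round(2),k,m.mean()
a,k1,n=edge(range(246,322,2),208,232,1,.008);print("foot",a,n)
a,k2,n=edge(range(246,396,4),182,206,-1,.008);print("slab+",a,n)
a,k3,n=edge(range(440,535,4),285,310,1,.008);print("slab-",a,n)
a,k4,n=edge(range(362,480,4),218,240,-1,.021);print("rail+",a,n)
a,k5,n=edge(range(356,468,4),278,292,1,.021);print("rail-",a,n)
x=437;c=np.cos(np.radians(4.45))
print("slab+ - foot =",np.polyval(k2,x)-np.polyval(k1,x)," want",12.5/c)
for x in(437,480,500):print(x,"axis: slab+",np.polyval(k2,x)-34/c,"slab-",np.polyval(k3,x)+34/c,"rails",(np.polyval(k4,x)+np.polyval(k5,x))/2,"w",np.polyval(k4,x)-np.polyval(k5,x),"foot",np.polyval(k1,x)-21.5/c)
# block +y top edge
a,k6,n=edge(range(272,292,2),228,245,1,.067);print("block",a,n,np.polyval(k6,437)-15)
```

```text
foot 4.43 1.0
slab+ 4.37 1.0Traceback (most recent call last):
  File "<stdin>", line 11, in <module>
  File "<stdin>", line 6, in edge
ValueError: operands could not be broadcast together with shapes (2,) (3,)
```

Run:
```python
from h import *
f=np.load("w5.npz");p,K,T=f["p"],f["K"],f["T"];g=p.max(-1).astype(float)
def edge(us,v0,v1,sign,z):
    o=[ray(K,T,u,v0+np.argmax(sign*np.diff(g[v0:v1,u]))+.5,z)[:2]*1000 for u in us]
    o=np.array(o);k=np.polyfit(o[:,0],o[:,1],1);r=abs(np.polyval(k,o[:,0])-o[:,1]);m=r<1;k=np.polyfit(o[m,0],o[m,1],1);return np.degrees(np.arctan(k[0])).round(2),k,m.mean()
a,k1,n=edge(range(246,322,2),208,232,1,.008);print("foot",a,n)
a,k2,n=edge(range(246,396,4),182,206,-1,.008);print("slab+",a,n)
a,k3,n=edge(range(478,535,4),290,310,1,.008);print("slab-",a,n)
a,k4,n=edge(range(362,480,4),218,240,-1,.021);print("rail+",a,n)
a,k5,n=edge(range(356,468,4),276,292,1,.021);print("rail-",a,n)
c=np.cos(np.radians(4.45))
for x in(437,500):print(x,"axis: slab+",np.polyval(k2,x)-34/c,"slab-",np.polyval(k3,x)+34/c,"rails",(np.polyval(k4,x)+np.polyval(k5,x))/2,"w",np.polyval(k4,x)-np.polyval(k5,x),"foot",np.polyval(k1,x)-21.5/c)
a,k6,n=edge(range(272,292,2),228,245,1,.067);print("block",a,n,np.polyval(k6,437)-15)
```

```text
foot 4.42 1.0
slab+ 4.42 1.0
slab- 4.43 1.0
rail+ 3.67 1.0
rail- 4.43 1.0
437 axis: slab+ 335.1519835208907 slab- 334.68937822698433 rails 335.87620780949413 w 34.979013969380276 foot 331.6194398592943
500 axis: slab+ 340.02658231761035 slab- 339.5648036614372 rails 340.33676471763295 w 34.14951740638702 foot 336.4942321130452
block 7.19 1.0 353.54207564921956
```

Run:
```python
from h import *
f=np.load("w5.npz");p,d,K,T=[f[k] for k in "pdKT"];P=cloud(K,T,d)*1000
for u in(260,300):
    print("col",u);[print(v,p[v,u].max(),P[v,u].round(1)) for v in list(range(189,198,2))+list(range(214,240,2))]
```

```text
col 260
189 168 [ 4.229e+02  3.682e+02 -1.000e-01]
191 151 [ 4.229e+02  3.669e+02 -2.000e-01]
193 17 [423.1 366.4   2.4]
195 19 [423.4 366.4   6.7]
197 32 [423.6 365.7   8.5]
214 35 [424.1 355.2   7.1]
216 34 [424.2 354.4   8.3]
218 34 [424.2 352.8   7. ]
220 93 [424.3 351.9   8.1]
222 123 [424.5 351.8  11.2]
224 125 [424.7 351.4  13.3]
226 129 [424.8 350.7  14.6]
228 126 [424.9 349.5  14.7]
230 129 [425.  348.6  15.3]
232 135 [425.1 348.1  17. ]
234 152 [425.2 347.6  18.8]
236 160 [425.3 346.2  18.1]
238 159 [425.3 344.9  17.9]
col 300
189 177 [446.2 369.8  -1. ]
191 177 [446.3 368.8  -0. ]
193 15 [446.2 368.2   2.5]
195 24 [446.  368.1   6.5]
197 33 [446.  367.2   7.6]
214 36 [446.9 357.2   7.8]
216 33 [447.  356.3   8.6]
218 36 [447.2 354.8   7.7]
220 95 [447.3 353.7   7.9]
222 123 [447.2 353.4  10.6]
224 126 [447.2 352.5  11.4]
226 128 [447.2 351.7  12.7]
228 127 [447.1 351.3  14.6]
230 129 [447.2 350.4  15.6]
232 135 [447.2 349.7  16.9]
234 154 [447.2 349.   17.9]
236 161 [447.2 348.3  19.1]
238 160 [447.3 347.1  19. ]
```

The white/black border was the slab's bottom edge, so with depth the target needs about +2 mm in y. I'll correct that and advance along 4.4°.

Call:
{"name": "play_rows", "arguments": {
  "deltas": [
    [[0,1,0.2],[0,0,0],0.0],
    [[0,2,0.2],[0,0,0],0.0],
    [[3,2.2,0.2],[0,0,0],0.0],
    [[6,2.5,0.2],[0,0,0],0.0],
    [[10,2.8,0.2],[0,0,0],0.0]
  ]
}}

```text
time_s: 10.35
eef_pos: [0.4473, 0.3375, 0.0375]
tcp_rot: [[-0.078, 0.997, 0.0], [0.997, 0.078, 0.0], [0.0, 0.0, -1.0]]
force: [0.2, -0.9, -1.9]
grip_width: 0.158
gripper_force: 50.3
```

Call:
{"name": "play_rows", "arguments": {
  "deltas": [
    [[2,0.15,0],[0,0,0],0.0],
    [[4,0.3,0],[0,0,0],0.0],
    [[6,0.46,0],[0,0,0],0.0],
    [[6,0.46,0],[0,0,0],0.0]
  ]
}}

```text
time_s: 10.75
eef_pos: [0.4532, 0.3379, 0.0375]
tcp_rot: [[-0.077, 0.997, 0.0], [0.997, 0.077, 0.0], [0.0, 0.0, -1.0]]
force: [0.0, 0.8, -1.2]
grip_width: 0.153
gripper_force: 50.3
```

Call:
{"name": "play_rows", "arguments": {
  "deltas": [
    [[1,0.08,0],[0,0,0],0.0],
    [[2,0.15,0],[0,0,0],0.0],
    [[3,0.23,0],[0,0,0],0.0],
    [[4,0.31,0],[0,0,0],0.0],
    [[4,0.31,0],[0,0,0],0.0]
  ]
}}

```text
time_s: 11.25
eef_pos: [0.4568, 0.338, 0.0373]
tcp_rot: [[-0.078, 0.997, -0.001], [0.997, 0.078, -0.001], [-0.001, -0.001, -1.0]]
force: [-2.0, -2.1, -1.8]
grip_width: 0.155
gripper_force: 50.3
```

Call:
{"name": "play_rows", "arguments": {
  "deltas": [
    [[1,0.08,0],[0,0,0],0.0],
    [[2,0.15,0],[0,0,0],0.0],
    [[3,0.23,0],[0,0,0],0.0],
    [[4,0.31,0],[0,0,0],0.0],
    [[4,0.31,0],[0,0,0],0.0]
  ]
}}

```text
time_s: 11.75
eef_pos: [0.461, 0.3383, 0.0373]
tcp_rot: [[-0.077, 0.997, -0.0], [0.997, 0.077, -0.001], [-0.001, -0.0, -1.0]]
force: [-1.4, -5.5, -1.6]
grip_width: 0.159
gripper_force: 50.3
```

Call:
{"name": "play_rows", "arguments": {
  "deltas": [
    [[0,-0.3,0],[0,0,0],0.0],
    [[0,-0.6,0],[0,0,0],0.0],
    [[0,-0.6,0],[0,0,0],0.0]
  ]
}}

```text
time_s: 12.05
eef_pos: [0.4611, 0.338, 0.0375]
tcp_rot: [[-0.077, 0.997, 0.0], [0.997, 0.077, 0.0], [0.0, 0.0, -1.0]]
force: [-0.9, -2.6, -2.4]
grip_width: 0.161
gripper_force: 50.3
```

Call:
{"name": "play_rows", "arguments": {
  "deltas": [
    [[1,0.08,0],[0,0,0],0.0],
    [[2,0.15,0],[0,0,0],0.0],
    [[3,0.23,0],[0,0,0],0.0],
    [[4,0.31,0],[0,0,0],0.0],
    [[4,0.31,0],[0,0,0],0.0]
  ]
}}

```text
time_s: 12.55
eef_pos: [0.4655, 0.3383, 0.0376]
tcp_rot: [[-0.077, 0.997, 0.001], [0.997, 0.077, 0.0], [0.0, 0.001, -1.0]]
force: [-0.3, -4.2, -1.1]
grip_width: 0.154
gripper_force: 50.4
```

Call:
{"name": "play_rows", "arguments": {
  "deltas": [
    [[0,-0.4,0],[0,0,0],0.0],
    [[0,-0.8,0],[0,0,0],0.0],
    [[0,-0.8,0],[0,0,0],0.0]
  ]
}}

```text
time_s: 12.85
eef_pos: [0.4654, 0.3379, 0.0379]
tcp_rot: [[-0.077, 0.997, 0.001], [0.997, 0.077, 0.001], [0.001, 0.002, -1.0]]
force: [0.3, -0.5, 0.8]
grip_width: 0.157
gripper_force: 50.6
```

Call:
{"name": "play_rows", "arguments": {
  "deltas": [
    [[1,0.08,0],[0,0,0],0.0],
    [[2,0.15,0],[0,0,0],0.0],
    [[3,0.23,0],[0,0,0],0.0],
    [[4,0.31,0],[0,0,0],0.0],
    [[4,0.31,0],[0,0,0],0.0]
  ]
}}

```text
time_s: 13.35
eef_pos: [0.4692, 0.3379, 0.0375]
tcp_rot: [[-0.077, 0.997, 0.0], [0.997, 0.077, 0.0], [0.0, 0.0, -1.0]]
force: [1.0, -0.0, 1.2]
grip_width: 0.156
gripper_force: 50.7
```

Call:
{"name": "play_rows", "arguments": {
  "deltas": [
    [[2,0.15,0],[0,0,0],0.0],
    [[4,0.31,0],[0,0,0],0.0],
    [[6,0.46,0],[0,0,0],0.0],
    [[8,0.62,0],[0,0,0],0.0],
    [[10,0.77,0],[0,0,0],0.0]
  ]
}}

```text
time_s: 13.85
eef_pos: [0.4792, 0.3386, 0.0375]
tcp_rot: [[-0.078, 0.997, -0.0], [0.997, 0.078, -0.0], [-0.0, -0.0, -1.0]]
force: [-0.2, -0.3, 1.5]
grip_width: 0.157
gripper_force: 50.7
```

Call:
{"name": "play_rows", "arguments": {
  "deltas": [
    [[2,0.15,0],[0,0,0],0.0],
    [[4,0.31,0],[0,0,0],0.0],
    [[6,0.46,0],[0,0,0],0.0],
    [[8,0.62,0],[0,0,0],0.0],
    [[10,0.77,0],[0,0,0],0.0]
  ]
}}

```text
time_s: 14.35
eef_pos: [0.4891, 0.3394, 0.0375]
tcp_rot: [[-0.078, 0.997, -0.0], [0.997, 0.078, 0.0], [0.0, -0.0, -1.0]]
force: [0.7, -0.4, 2.1]
grip_width: 0.152
gripper_force: 50.7
```

Call:
{"name": "play_rows", "arguments": {
  "deltas": [
    [[2,0.15,0],[0,0,0],0.0],
    [[4,0.31,0],[0,0,0],0.0],
    [[6,0.46,0],[0,0,0],0.0],
    [[8,0.62,0],[0,0,0],0.0],
    [[10,0.77,0],[0,0,0],0.0]
  ]
}}

```text
time_s: 14.85
eef_pos: [0.4991, 0.3401, 0.0375]
tcp_rot: [[-0.078, 0.997, -0.0], [0.997, 0.078, 0.0], [0.0, -0.0, -1.0]]
force: [-0.8, -0.3, 1.8]
grip_width: 0.154
gripper_force: 50.7
```

Call:
{"name": "play_rows", "arguments": {
  "deltas": [
    [[2,0.15,0],[0,0,0],0.0],
    [[4,0.31,0],[0,0,0],0.0],
    [[6,0.46,0],[0,0,0],0.0],
    [[8,0.62,0],[0,0,0],0.0],
    [[8,0.62,0],[0,0,0],0.0]
  ]
}}

```text
time_s: 15.35
eef_pos: [0.5067, 0.3407, 0.0373]
tcp_rot: [[-0.077, 0.997, -0.001], [0.997, 0.077, -0.0], [-0.0, -0.001, -1.0]]
force: [-1.9, -0.2, 0.4]
grip_width: 0.155
gripper_force: 50.8
```

Call:
{"name": "play_rows", "arguments": {
  "deltas": [
    [[1,0.08,0],[0,0,0],0.0],
    [[2,0.15,0],[0,0,0],0.0],
    [[3,0.23,0],[0,0,0],0.0],
    [[4,0.31,0],[0,0,0],0.0],
    [[5,0.38,0],[0,0,0],0.0]
  ]
}}

```text
time_s: 15.85
eef_pos: [0.5118, 0.3411, 0.0373]
tcp_rot: [[-0.078, 0.997, -0.001], [0.997, 0.078, -0.0], [-0.0, -0.001, -1.0]]
force: [-4.3, -0.6, 0.1]
grip_width: 0.148
gripper_force: 50.5
```

Call:
{"name": "play_rows", "arguments": {
  "deltas": [
    [[1,0.08,0],[0,0,0],0.0],
    [[2,0.15,0],[0,0,0],0.0],
    [[3,0.23,0],[0,0,0],0.0],
    [[4,0.31,0],[0,0,0],0.0],
    [[4,0.31,0],[0,0,0],0.0]
  ]
}}

```text
time_s: 16.35
eef_pos: [0.516, 0.3414, 0.0374]
tcp_rot: [[-0.077, 0.997, -0.0], [0.997, 0.077, -0.0], [-0.0, -0.0, -1.0]]
force: [-4.0, -1.0, 0.6]
grip_width: 0.156
gripper_force: 50.5
```

Call:
{"name": "play_rows", "arguments": {
  "deltas": [
    [[0.5,0.04,0],[0,0,0],0.0],
    [[1,0.08,0],[0,0,0],0.0],
    [[1.5,0.12,0],[0,0,0],0.0],
    [[1.5,0.12,0],[0,0,0],0.0]
  ]
}}

```text
time_s: 16.75
eef_pos: [0.5175, 0.3415, 0.0374]
tcp_rot: [[-0.077, 0.997, -0.0], [0.997, 0.077, -0.0], [-0.0, -0.0, -1.0]]
force: [-5.6, -0.5, -1.2]
grip_width: 0.153
gripper_force: 50.4
```

```bash
cat > b.py <<'E'
from h import *
K,T=info("wrist");p,d=capture("wrist");q=cloud(K,T,d).reshape(-1,3)*1000
o=np.array([525.2,340.5]);t=np.radians(4.42);ax=np.array([np.cos(t),np.sin(t)]);ay=np.array([-ax[1],ax[0]])
L=np.c_[(q[:,:2]-o)@ax,(q[:,:2]-o)@ay,q[:,2]]
s=L[(abs(L[:,0]-44)<6)&(abs(L[:,1])<9)];print("button z pct",len(s),np.percentile(s[:,2],[10,50,90]).round(1))
s=L[(abs(L[:,0]-30)<4)&(abs(L[:,1])<15)];print("stop z",len(s),np.percentile(s[:,2],[10,50,90]).round(1) if len(s) else "")
s=observe();print(s["eef_pos"],s["force"])
cv2.imwrite("pics/w_last.png",p[...,::-1])
E
python3 b.py
```

```text
button z pct 758 [ 23.1  23.9 114.9]
stop z 4536 [ 18.  100.4 109.8]
[0.5174221  0.34150013 0.03734258] [-3.2059209  -0.34471792 -0.92531439]
```

Call:
{"name": "play_rows", "arguments": {
  "deltas": [
    [[0.5,0.04,0],[0,0,0],0.0],
    [[1,0.08,0],[0,0,0],0.0],
    [[1,0.08,0],[0,0,0],0.0]
  ]
}}

```text
time_s: 17.1
eef_pos: [0.5184, 0.3416, 0.0374]
tcp_rot: [[-0.077, 0.997, -0.0], [0.997, 0.077, -0.0], [-0.0, -0.0, -1.0]]
force: [-4.8, -0.4, -2.1]
grip_width: 0.157
gripper_force: 50.2
```

```bash
python3 b.py
```

```text
button z pct 860 [ 23.   24.  118.4]
stop z 4224 [ 17.9  98.7 108.5]
[0.51843155 0.34158995 0.03737267] [-4.57710927 -0.62537632 -2.83222803]
```

Call:
{"name": "play_rows", "arguments": {
  "deltas": [
    [[-0.5,-0.04,0],[0,0,0],0.0],
    [[-1.0,-0.08,0],[0,0,0],0.0],
    [[-1.5,-0.12,0],[0,0,0],0.0],
    [[-1.5,-0.12,0],[0,0,0],0.0]
  ]
}}

```text
time_s: 17.55
eef_pos: [0.5168, 0.3415, 0.0374]
tcp_rot: [[-0.078, 0.997, -0.0], [0.997, 0.078, -0.0], [-0.0, -0.0, -1.0]]
force: [-4.8, -1.6, -3.1]
grip_width: 0.156
gripper_force: 50.1
```

Call:
{"name": "play_rows", "arguments": {
  "deltas": [
    [[-0.4,-0.03,0],[0,0,0],0.0],
    [[-0.8,-0.06,0],[0,0,0],0.0],
    [[-0.8,-0.06,0],[0,0,0],0.0]
  ]
}}

```text
time_s: 17.85
eef_pos: [0.5166, 0.3415, 0.0376]
tcp_rot: [[-0.077, 0.997, 0.001], [0.997, 0.077, 0.0], [0.0, 0.001, -1.0]]
force: [-2.9, -0.5, -2.7]
grip_width: 0.156
gripper_force: 50.1
```

```bash
python3 b.py
```

```text
button z pct 663 [23.  23.8 24.7]
stop z 4815 [ 18.1 102.5 111.7]
[0.51654733 0.34145959 0.03765483] [-2.02910075 -0.44334143 -3.33386198]
```

The target has stalled against the raised tooth and button B is up, so it is locked. I'll release it, retreat and check.

Call:
{"name": "play_rows", "arguments": {
  "deltas": [
    [[0.3,0,-0.3],[0,0,0],0.25],
    [[0.3,0,-0.3],[0,0,0],0.45],
    [[0.3,0,-0.3],[0,0,0],0.5],
    [[0.3,0,0],[0,0,0],0.5],
    [[0.3,0,0],[0,0,0],0.5]
  ]
}}

```text
time_s: 18.4
eef_pos: [0.5167, 0.3415, 0.0377]
tcp_rot: [[-0.078, 0.997, 0.001], [0.997, 0.078, 0.0], [0.0, 0.001, -1.0]]
force: [0.2, 0.7, 0.2]
grip_width: 0.5
gripper_force: 0.0
```

Call:
{"name": "play_rows", "arguments": {
  "deltas": [
    [[0,0,10],[0,0,0],0.5],
    [[0,0,35],[0,0,0],0.5],
    [[0,0,75],[0,0,0],0.5],
    [[0,0,120],[0,0,0],0.5],
    [[0,0,160],[0,0,0],0.5]
  ]
}}

```text
time_s: 18.9
eef_pos: [0.5165, 0.3415, 0.2007]
tcp_rot: [[-0.078, 0.997, 0.002], [0.997, 0.078, 0.001], [0.001, 0.002, -1.0]]
force: [-0.1, 0.3, 0.0]
grip_width: 0.497
gripper_force: 0.0
```

Call:
{"name": "play_rows", "arguments": {
  "deltas": [
    [[-5,0,30],[0,0,0],0.5],
    [[-15,0,60],[0,0,0],0.5],
    [[-15,0,60],[0,0,0],0.5],
    [[-15,0,60],[0,0,0],0.5],
    [[-15,0,60],[0,0,0],0.5]
  ]
}}

```text
time_s: 19.4
eef_pos: [0.5013, 0.3412, 0.2565]
tcp_rot: [[-0.077, 0.997, -0.002], [0.997, 0.077, -0.001], [-0.001, -0.002, -1.0]]
force: [-0.5, -1.1, -0.6]
grip_width: 0.501
gripper_force: 0.0
```

```bash
python3 b.py
python3 - <<'E'
from h import *
K,T=info("wrist");p,d=capture("wrist");q=cloud(K,T,d).reshape(-1,3)*1000
o=np.array([525.2,340.5]);t=np.radians(4.42);ax=np.array([np.cos(t),np.sin(t)]);ay=np.array([-ax[1],ax[0]])
L=np.c_[(q[:,:2]-o)@ax,(q[:,:2]-o)@ay,q[:,2]]
s=L[(L[:,2]>62)&(L[:,2]<75)&(abs(L[:,0])<60)&(abs(L[:,1])<25)];print("block",len(s),np.percentile(s,[2,50,98],axis=0).round(1).tolist())
E
```

```text
button z pct 145 [23.1 24.  24.8]
stop z 2635 [312.7 333.2 341.3]
[0.50128459 0.34121926 0.25626573] [ 0.25365565 -0.89398782 -0.24310311]
block 354 [[-15.2, -14.7, 65.4], [-8.7, 0.1, 67.4], [-2.1, 14.1, 68.7]]
```

View pics/w_last.png

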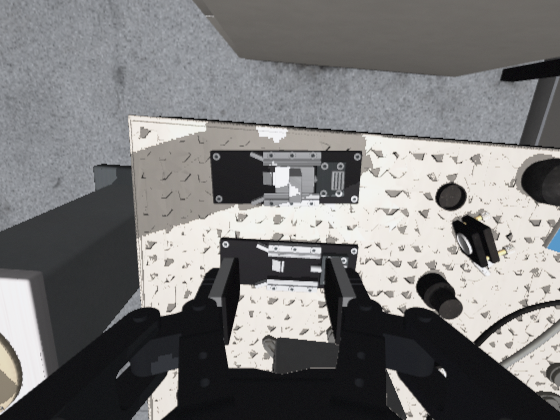

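The target stands in dock B at (293,182) with the button up, and it has stayed put a second after release. Dock A is empty.

```bash
python3 -c "
from workcell import *
print(close_job())"
```

```text
the job is handed in; nothing more can be done
None
```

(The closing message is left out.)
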